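Load a worn brake pad under the drag spring of a bench gauge

TASK

Load the worn brake pad into the bench gauge with the fingertips, without gripping or lifting it: press the pad down hard on its sprung bed so that it clears the red bar, keep it pressed while you push it along the channel under the bar and the copper drag spring until its front end meets the blue end stop, then let go and move clear. Leave the bearing, the spark plug and the little bottle where they are.

Things in the scene. Friction and masses are not known exactly. Their poses are not given: they have to be found in the camera images.
- gauge: Bench gauge fixed to the worktop, 92 wide (x), 300 long (y). Origin: underside, on the channel's centre line; +y is the loading direction, z up. Two steel rails (inner faces x = +-25, tops 30 above the worktop, y = -165 to 120) form a 50 wide channel, open above and at the -y end. Blue end stop: face at y = 105, top 40 above the worktop. Nothing is above the channel on the -y side of the bar
- bar (a point): Middle of the lower front edge of the red bar that crosses the channel, 20 mm in +y from the gauge's origin. Its underside is 31 and its top 45 above the worktop, and it is 12 thick along y
- bed (a joint): Sprung aluminium bed of the channel, 46 wide, y = -165 to 100 in the gauge frame; stays level. Value in m pressed down: 0 raised (top 24 above the worktop), 0.008 fully down (top 16). Pressing the pad on it takes about 9 N to start and 12 N fully down; it springs back up when let go
- leaf (a joint): Copper drag spring, 26 wide and 46 long, hinged just behind the red bar and hanging into the channel towards +y, tip at about y = 79. Value in rad: 0 hanging free (tip about 25 above the worktop), grows as a pad lifts it, about 0.12 with the pad released beneath it. It presses on the pad with about 3 to 5 N
- pad: Worn brake pad, 0.3 kg, flat on the bed. Steel plate 46 (x) by 123 (y), 6 thick; on it the dark lining 39 by 94 (y = -47 to 47), 5 high. A bare 15 long ear of the plate is left at either end, with the lining's 5 high end face to push on. Origin: centre of the underside; +y along the gauge's +y. Lining top is 35 above the worktop on the raised bed (strikes the red bar), 27 pressed (passes)
- pad_tail (a point): Point on the top of the pad's rear (-y) ear at the foot of the lining's rear face, on the centre line: the ear reaches from here 15 mm towards -y
- home (a point): Where the pad's origin lies when the pad is home against the end stop and released (the bed then lifts it until the lining touches the red bar: underside 20 above the worktop)
- bearing: Loose ball bearing, 52 diameter, 15 high, beside the gauge; not to be moved
- plug: Loose spark plug, 73 x 24 x 21, lying beside the gauge; not to be moved
- bottle: Loose small dark bottle, 37 diameter, 68 high, beside the gauge; not to be moved
Things that resemble listed ones, but are neither listed nor needed, are in the scene too. What is meant by the pad is not turquoise, and is the smaller of those in its own colour.

How it is judged:
By the outcome, as a careful person would: the job done as asked, in the order asked, and still so for the second after the job is handed in, with the robot touching nothing.
It also fails if it takes over 35 s, if anything falls off the work surface, if the arm or the gripper's body presses on something with over 40 N, if the wrist force passes 120 N, or if a joint passes its speed limit or range.

ROBOT

A 7-joint arm with a two-finger parallel gripper is mounted at the origin on a cart in front of the work surface, level with it; the furniture and walls round the work are solid. World frame = base frame: x ahead of the robot, y to its left, z up, the work surface at z = 0. Lengths are in m, angles in rad, forces in N, time in s.
With the tool pointing down it reaches from about 0.4 to 0.85 m from the base axis. Payload 4.5 kg.
Tool frame: the origin (TCP) lies on the centre line of the jaws, within the pads' length; the fingertips stand 11 mm ahead of it and the grasp point (between the pads) lies 8 mm behind it; z points along the fingers, y is the line along which they close (so a half turn about z gives the same grasp; the last joint's range is limited). The gripper opens to 88 mm and grips with 3 to 60 N. Pads are 18 mm wide; open, the fingers measure 123 mm over their backs; the gripper's body (75 mm by 187 mm) begins 45 mm behind the grasp point.
Start: joints at [-1.132, 0.689, -0.195, 1.565, 0.157, 0.902, -0.215], TCP at [0.246, 0.575, 0.25] pointing down, gripper open.
Joint ranges: [-3.01, 3.01], [-0.46, 2.08], [-1.47, 1.51], [0.13, 2.56], [-1, 4.14], [0.04, 2.09], [-2.66, 2.66]. Speed limits (rad/s): [2.57, 2.57, 3.14, 3.14, 3.14, 3.14, 3.14].

INTERFACE

Orientations are given as a unit quaternion [x, y, z, w].
In Python, from plant import * gives the robot as it stands. The module is installed in compiled form; this text tells all that it offers.
- The arm moves only by the tool send_rows, never from a script. Its argument "motion" is a list of rows, each an object of numbers: "x", "y", "z": the shift along the tool's x, y, z in cm; "rx", "ry", "rz": the turn, a rotation vector about the tool's x, y, z in rad; "jaw": the finger opening in cm, from 0 to 8.81. In form: [{"x": .., "y": .., "z": .., "rx": .., "ry": .., "rz": .., "jaw": ..}, ...]. A call has exactly 5 rows; each row shifts and turns the commanded pose from where the row before left it, along the tool's axes as they then stand; what a row does not reach is not made up. A row lasts 1/10 s, in which the tool goes at most 50 mm and 8.59 degrees, less where a joint would pass 70% of its speed; a pose out of reach is approached as far as the arm can. A call is refused whole if a number of a shift passes 5 or a number of a turn 0.15, either way. A call with a gripper value outside its range is refused whole. The fingers move at their own pace and stop on an object; "grip_force" is the grip in N (left out, the last holds). Time passes only in rows, so rows that do not move let the fingers close, or fill a call up. It gives the time, the measured TCP pose, the force, the opening and the grip force at its end, in the units of the state.
- get_state(): the state, without advancing time (a new reading comes with each control period).
- snapshot(name): name is "scene" or "top" or "wrist"; returns a dict with "img" (480x640x3 uint8, red, green, blue), "vertical_fov" (degrees; the focal length in pixels is half the picture's height over the tangent of half this angle, whatever the lens; pixels are square), "cx", "cy" (the principal point, pixels), "extrinsics" (4x4, takes a point from camera to world coordinates). Camera axes: x right, y up, looking along -z (the intrinsics and any distortion apply to the point x, -y, -z); pixel columns grow to the right and rows downward; lengths in m; the calibration is good to about 2 mm. A picture is of the moment at which its call begins. There is no depth.
- finish_job(): hands the job in; it is judged then, once.
The state is a dict: "clock": time; "q": joint angles; "qd": joint speeds; "joint_torque": joint torques, N m; "tool_pos": TCP position; "eef_rot": TCP orientation; "contact_force": force on the tool from outside, world axes, zero at the start; "moment": the same for the moment, N m; "opening": opening from 0.0 (shut) to 1.0 (fully open); "finger_force": force on a finger pad.
Only numpy, scipy, OpenCV 4.12 (cv2) and the standard library are available. Lean on these libraries where they do the work, as an engineer would, in place of code of your own. Each camera call takes 0.05 s, during which the arm holds its last target. There are 200 camera calls.

## Working session

There is one attempt and no reset: what is moved stays moved. The work goes in short steps, Python scripts to look and compute and a tool call to move; the robot and the scene stay as the last step left them, time stands still between calls to the robot, and variables do not carry over. Pictures are saved under pics/ and viewed, at most 10 in all, crops included, and the job is handed in when it is done.

Besides the shell and the picture viewer there is one more tool, called after "Request:" by a JSON object that holds its "method" and its "body". send_rows: Moves the arm, as the interface text tells. Its arguments: {"type":"object","properties":{"motion":{"type":"array"},"grip_force":{"type":"number"}},"required":["motion"]}

```bash
mkdir -p pics; python3 - <<'E'
from plant import *
import cv2,pickle
s=get_state(); print({k:s[k] for k in('clock','tool_pos','eef_rot','contact_force','opening')})
for n in('scene','top'):
    d=snapshot(n); pickle.dump(d,open(f'{n}.pkl','wb')); cv2.imwrite(f'pics/{n}0.png',d['img'][:,:,::-1]); print({k:v for k,v in d.items() if k!='img'})
E
```

```text
{'clock': 0.0, 'tool_pos': array([0.24596232, 0.57389188, 0.24888586]), 'eef_rot': array([ 2.00981239e-01,  9.79594641e-01, -9.30466160e-04, -1.20201806e-04]), 'contact_force': array([-0.3264121 , -0.67538121, -0.26026604]), 'opening': 1.00082297951842}
{'vertical_fov': 42.74004028903959, 'cx': 323.0665101659901, 'cy': 236.67961134507107, 'extrinsics': array([[ 6.53979621e-01,  4.93003189e-01, -5.73810519e-01,
         1.96410161e-03],
       [-7.56512067e-01,  4.26570467e-01, -4.95708714e-01,
        -4.46110399e-01],
       [ 3.84644555e-04,  7.58277978e-01,  6.51931254e-01,
         6.86462531e-01],
       [ 0.00000000e+00,  0.00000000e+00,  0.00000000e+00,
         1.00000000e+00]])}
{'vertical_fov': 49.453718586922164, 'cx': 320.48268152764325, 'cy': 231.3720646356518, 'extrinsics': array([[-2.28462876e-03,  9.92186058e-01, -1.24746169e-01,
         4.33611834e-01],
       [-9.99691085e-01,  8.21278040e-04,  2.48407117e-02,
         5.11250198e-02],
       [ 2.47490591e-02,  1.24764385e-01,  9.91877680e-01,
         1.17748658e+00],
       [ 0.00000000e+00,  0.00000000e+00,  0.00000000e+00,
         1.00000000e+00]])}
```

View pics/scene0.png

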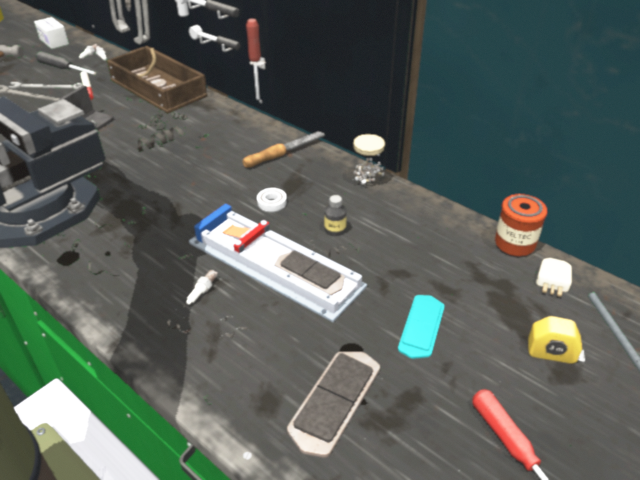

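View pics/top0.png

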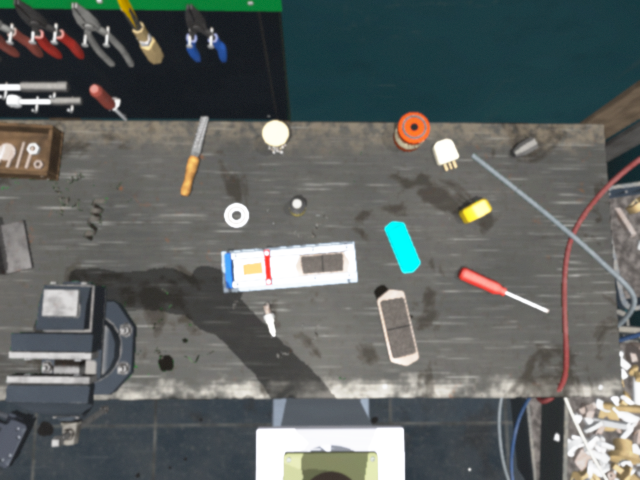

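Pad candidates in the top picture are: the grey/beige pad in the gauge (322,263), the turquoise pad (402,247) and the large grey/beige pad (398,327). The smaller beige one, in the gauge channel, is the pad. The bar is at (268,266), the blue stop at (228,270), the leaf at (252,268), the plug at (269,320), the bearing at (236,215) and the bottle at (297,205).

```bash
python3 - <<'E'
import cv2,pickle,numpy as np
d=pickle.load(open('top.pkl','rb'));im=d['img'][:,:,::-1]
a=cv2.resize(im[235:300,212:367],None,fx=5,fy=5,interpolation=cv2.INTER_CUBIC)
cv2.imwrite('pics/topc.png',a)
d=pickle.load(open('scene.pkl','rb'));im=d['img'][:,:,::-1]
a=cv2.resize(im[200:320,180:375],None,fx=4,fy=4,interpolation=cv2.INTER_CUBIC)
cv2.imwrite('pics/scenec.png',a)
E
```

```text
(no output)
```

View pics/topc.png

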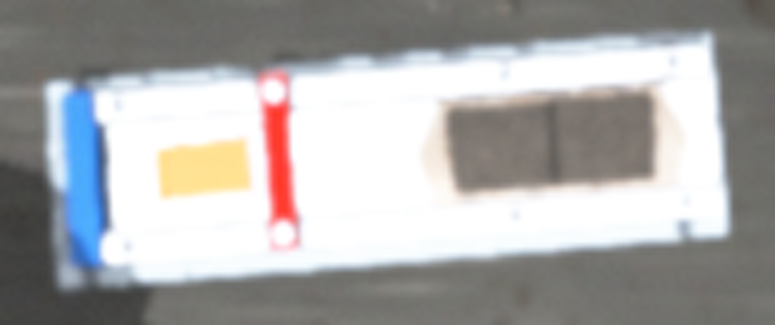

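View pics/scenec.png

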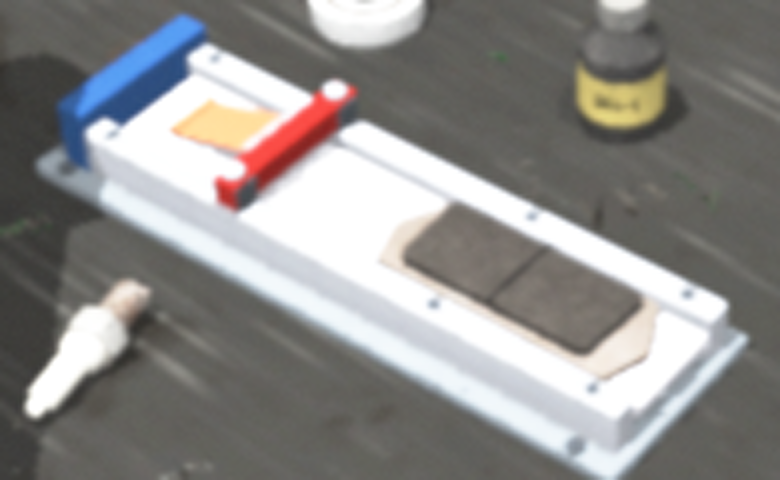

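The crops show the pad in the channel. Lining corners in the top crop are at (447,108), (650,93), (655,178) and (457,192). The red bar's front edge runs from (290,75) to (299,245). The base plate's corners are (47,83), (712,35), (730,237) and (62,290).

```bash
cat > h.py <<'E'
import numpy as np,pickle
def proj(d,uv,z):
    f=240/np.tan(np.radians(d['vertical_fov'])/2);E=d['extrinsics']
    r=E[:3,:3]@np.array([(uv[0]-d['cx'])/f,-(uv[1]-d['cy'])/f,-1]);o=E[:3,3]
    return o+r*(z-o[2])/r[2]
E
python3 - <<'E'
from h import *
np.set_printoptions(precision=4,suppress=True)
for n,s,off,P in(('top',5,(212,235),dict(lin=(.035,[(447,108),(650,93),(655,178),(457,192)]),bar=(.045,[(288,78),(297,245)]),base=(.004,[(47,83),(712,35),(730,237),(62,290)]))),
 ('scene',4,(180,200),dict(lin=(.035,[(455,203),(642,298),(585,352),(405,255)]),bar=(.045,[(352,92),(240,185)]),base=(.004,[(748,340),(612,478),(38,165)])))):
    d=pickle.load(open(n+'.pkl','rb'))
    for k,(z,L) in P.items():
        w=np.array([proj(d,((a+.5)/s-.5+off[0],(b+.5)/s-.5+off[1]),z) for a,b in L])[:,:2]
        print(n,k,w.round(4).tolist(),'mean',w.mean(0),'edges',np.linalg.norm(np.diff(w,axis=0,append=w[:1]),axis=1))
        if k=='base' and n=='top':
            v=(w[0]+w[3]-w[1]-w[2]); print('dir +y angle',np.degrees(np.arctan2(v[1],v[0])))
        if k=='lin':
            v=(w[0]+w[3]-w[1]-w[2]); print('lin +y angle',np.degrees(np.arctan2(v[1],v[0])))
from plant import *
d=snapshot('wrist');import cv2;cv2.imwrite('pics/w0.png',d['img'][:,:,::-1]);print(d['extrinsics'],d['vertical_fov'])
E
```

```text
top lin [[0.5223, 0.0654], [0.5289, -0.0239], [0.4916, -0.0258], [0.4855, 0.061]] mean [0.5071 0.0192] edges [0.0895 0.0374 0.087  0.0371]
lin +y angle 94.09622077359936
top bar [[0.5347, 0.1345], [0.4623, 0.1299]] mean [0.4985 0.1322] edges [0.0725 0.0725]
top base [[0.5361, 0.2456], [0.5579, -0.0543], [0.4666, -0.0614], [0.4436, 0.237]] mean [0.501  0.0917] edges [0.3007 0.0915 0.2993 0.0929]
dir +y angle 94.28589299283949
scene lin [[0.5193, 0.0631], [0.5262, -0.0275], [0.4903, -0.0298], [0.4845, 0.0572]] mean [0.5051 0.0157] edges [0.0909 0.0361 0.0872 0.0353]
lin +y angle 94.09204464485096
scene bar [[0.5337, 0.134], [0.4637, 0.1266]] mean [0.4987 0.1303] edges [0.0704 0.0704]
scene base [[0.5602, -0.054], [0.4707, -0.0599], [0.446, 0.2372]] mean [0.4923 0.0411] edges [0.0897 0.2981 0.3127]
[[ 0.3946 -0.8806 -0.2625  0.1788]
 [ 0.9188  0.3774  0.1153  0.6036]
 [-0.0025 -0.2867  0.958   0.3854]
 [ 0.      0.      0.      1.    ]] 60.14698919211546
```

Request:
{"method": "send_rows", "body": {"motion": [{"rz": 0.145, "jaw": 0}, {"rz": 0.145, "jaw": 0}, {"rz": 0.145, "jaw": 0}, {"rz": 0.145, "jaw": 0}, {"rz": 0.145, "jaw": 0}], "grip_force": 20}}

```text
schema error: expected keys x, y, z, rx, ry, rz, jaw
```

Request:
{"method": "send_rows", "body": {"motion": [{"rz": 0.145, "jaw": 0}, {"rz": 0.145, "jaw": 0}, {"rz": 0.078, "jaw": 0}, {"jaw": 0}, {"jaw": 0}]}}

```text
schema error: expected keys x, y, z, rx, ry, rz, jaw
```

Request:
{"method": "send_rows", "body": {"motion": [{"x": 0, "y": 0, "z": 0, "rx": 0, "ry": 0, "rz": 0.145, "jaw": 0}, {"x": 0, "y": 0, "z": 0, "rx": 0, "ry": 0, "rz": 0.145, "jaw": 0}, {"x": 0, "y": 0, "z": 0, "rx": 0, "ry": 0, "rz": 0.145, "jaw": 0}, {"x": 0, "y": 0, "z": 0, "rx": 0, "ry": 0, "rz": 0.145, "jaw": 0}, {"x": 0, "y": 0, "z": 0, "rx": 0, "ry": 0, "rz": 0.145, "jaw": 0}], "grip_force": 20}}

```text
clock: 0.65
tool_pos: [0.246, 0.5743, 0.2494]
eef_rot: [0.538, 0.843, -0.0, 0.0]
contact_force: [-0.2, 0.1, 0.5]
opening: 0.567
finger_force: 0.0
```

Request:
{"method": "send_rows", "body": {"motion": [{"x": 0, "y": 0, "z": 0, "rx": 0, "ry": 0, "rz": 0.145, "jaw": 0}, {"x": 0, "y": 0, "z": 0, "rx": 0, "ry": 0, "rz": 0.145, "jaw": 0}, {"x": 0, "y": 0, "z": 0, "rx": 0, "ry": 0, "rz": 0.078, "jaw": 0}, {"x": 0, "y": 0, "z": 0, "rx": 0, "ry": 0, "rz": 0, "jaw": 0}, {"x": 0, "y": 0, "z": 0, "rx": 0, "ry": 0, "rz": 0, "jaw": 0}]}}

```text
clock: 1.15
tool_pos: [0.2459, 0.5744, 0.2495]
eef_rot: [0.68, 0.733, -0.0, 0.0]
contact_force: [-0.6, 0.1, -0.1]
opening: 0.114
finger_force: 0.0
```

Request:
{"method": "send_rows", "body": {"motion": [{"x": -4.25, "y": 1.46, "z": 0, "rx": 0, "ry": 0, "rz": 0, "jaw": 0}, {"x": -4.25, "y": 1.46, "z": 0, "rx": 0, "ry": 0, "rz": 0, "jaw": 0}, {"x": -4.25, "y": 1.46, "z": 0, "rx": 0, "ry": 0, "rz": 0, "jaw": 0}, {"x": -4.25, "y": 1.46, "z": 0, "rx": 0, "ry": 0, "rz": 0, "jaw": 0}, {"x": -4.25, "y": 1.46, "z": 0, "rx": 0, "ry": 0, "rz": 0, "jaw": 0}]}}

```text
clock: 1.65
tool_pos: [0.335, 0.3663, 0.2499]
eef_rot: [0.68, 0.733, 0.0, -0.0]
contact_force: [1.0, -0.8, 0.0]
opening: 0.004
finger_force: 0.0
```

Request:
{"method": "send_rows", "body": {"motion": [{"x": -4.25, "y": 1.46, "z": 0, "rx": 0, "ry": 0, "rz": 0, "jaw": 0}, {"x": -4.25, "y": 1.46, "z": 0, "rx": 0, "ry": 0, "rz": 0, "jaw": 0}, {"x": -4.25, "y": 1.46, "z": 0, "rx": 0, "ry": 0, "rz": 0, "jaw": 0}, {"x": -4.25, "y": 1.46, "z": 0, "rx": 0, "ry": 0, "rz": 0, "jaw": 0}, {"x": -4.25, "y": 1.46, "z": 0, "rx": 0, "ry": 0, "rz": 0, "jaw": 0}]}}

```text
clock: 2.15
tool_pos: [0.4234, 0.1596, 0.2499]
eef_rot: [0.68, 0.733, 0.0, 0.0]
contact_force: [0.5, -0.1, 0.2]
opening: 0.007
finger_force: 0.0
```

Request:
{"method": "send_rows", "body": {"motion": [{"x": -4.25, "y": 1.46, "z": 0, "rx": 0, "ry": 0, "rz": 0, "jaw": 0}, {"x": -4.25, "y": 1.46, "z": 0, "rx": 0, "ry": 0, "rz": 0, "jaw": 0}, {"x": -4.25, "y": 1.46, "z": 0, "rx": 0, "ry": 0, "rz": 0, "jaw": 0}, {"x": -4.25, "y": 1.46, "z": 0, "rx": 0, "ry": 0, "rz": 0, "jaw": 0}, {"x": -4.25, "y": 1.46, "z": 0, "rx": 0, "ry": 0, "rz": 0, "jaw": 0}]}}

```text
clock: 2.65
tool_pos: [0.5116, -0.0472, 0.2498]
eef_rot: [0.68, 0.733, 0.0, 0.0]
contact_force: [0.9, 0.5, 0.1]
opening: 0.005
finger_force: 0.0
```

Request:
{"method": "send_rows", "body": {"motion": [{"x": 0, "y": 0, "z": 3, "rx": 0, "ry": 0, "rz": 0, "jaw": 0}, {"x": 0, "y": 0, "z": 3, "rx": 0, "ry": 0, "rz": 0, "jaw": 0}, {"x": 0, "y": 0, "z": 3, "rx": 0, "ry": 0, "rz": 0, "jaw": 0}, {"x": 0, "y": 0, "z": 3, "rx": 0, "ry": 0, "rz": 0, "jaw": 0}, {"x": 0, "y": 0, "z": 0, "rx": 0, "ry": 0, "rz": 0, "jaw": 0}]}}

```text
clock: 3.15
tool_pos: [0.5088, -0.0451, 0.1269]
eef_rot: [0.68, 0.733, -0.002, -0.003]
contact_force: [-1.0, 0.2, 0.4]
opening: 0.002
finger_force: 0.0
```

```bash
python3 - <<'E'
from plant import *
import cv2,pickle
for n in('wrist','scene'):
    d=snapshot(n);pickle.dump(d,open(n+'1.pkl','wb'));cv2.imwrite(f'pics/{n}1.png',d['img'][:,:,::-1])
s=get_state();print(s['tool_pos'],s['q'].round(2),s['eef_rot'],s['contact_force'],s['opening'])
E
```

```text
[ 0.51106673 -0.04536209  0.12991501] [-0.01  0.74  0.01  2.01 -0.02  0.39  0.09] [ 6.80581268e-01  7.32672526e-01 -1.03634304e-04 -3.11911590e-04] [ 0.31457003  0.11685714 -0.1768267 ] 0.0043016716306928365
```

View pics/wrist1.png

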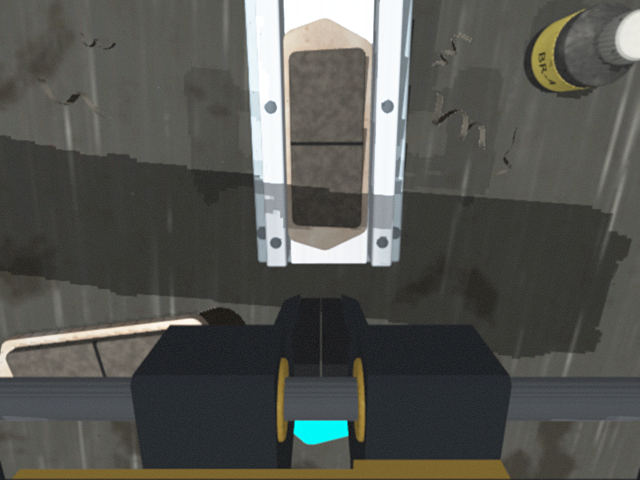

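The wrist view shows the pad's lining with rear corners (292,227) and (361,229) and front corners (291,50) and (366,50). The rear ear's tip is at (326,249), the rail inner faces are at about columns 288 and 371 in row 262, and the closed fingertips are at (322,297).

```bash
python3 - <<'E'
from h import *
import pickle
d=pickle.load(open('wrist1.pkl','rb'))
t=np.array([.5111,-.0454]);R=np.array([[-.0747,.9972],[.9972,.0747]])
for k,z,uv in(('rl',.035,(290,228)),('rr',.035,(363,229)),('fl',.035,(290,50)),('fr',.035,(366,50)),('ear',.03,(326,249)),('railL',.03,(288,265)),('railR',.03,(371,265)),('railLf',.03,(285,0)),('railRf',.03,(374,0)),('tips',.119,(322,297))):
    p=proj(d,uv,z)[:2]; print(k,p.round(4),'tool xy',(R@(p-t)).round(4))
E
```

```text
rl [ 0.4904 -0.0308] tool xy [ 0.0162 -0.0196]
rr [ 0.5318 -0.0282] tool xy [0.0156 0.0219]
fl [0.4855 0.0617] tool xy [ 0.1088 -0.0175]
fr [0.5237 0.0645] tool xy [0.1087 0.0208]
ear [ 0.5119 -0.0432] tool xy [0.0021 0.0009]
railL [ 0.49   -0.0549] tool xy [-0.0079 -0.0217]
railR [ 0.5394 -0.0511] tool xy [-0.0078  0.0278]
railLf [0.4814 0.0851] tool xy [ 0.1324 -0.0199]
railRf [0.5257 0.0883] tool xy [0.1323 0.0246]
tips [ 0.5092 -0.0348] tool xy [ 0.0107 -0.0011]
```

Request:
{"method": "send_rows", "body": {"motion": [{"x": 0.3, "y": 0.2, "z": 2, "rx": 0, "ry": 0, "rz": 0, "jaw": 0}, {"x": 0, "y": 0, "z": 2, "rx": 0, "ry": 0, "rz": 0, "jaw": 0}, {"x": 0, "y": 0, "z": 2, "rx": 0, "ry": 0, "rz": 0, "jaw": 0}, {"x": 0, "y": 0, "z": 1.7, "rx": 0, "ry": 0, "rz": 0, "jaw": 0}, {"x": 0, "y": 0, "z": 0, "rx": 0, "ry": 0, "rz": 0, "jaw": 0}]}}

```text
clock: 3.75
tool_pos: [0.5132, -0.0421, 0.0529]
eef_rot: [0.681, 0.733, 0.0, -0.0]
contact_force: [0.1, -0.8, 0.5]
opening: 0.005
finger_force: 0.0
```

```bash
python3 - <<'E'
from plant import *
import cv2,pickle
d=snapshot('wrist');pickle.dump(d,open('wrist2.pkl','wb'))
a=d['img'][120:360,220:420,::-1];b=snapshot('scene')['img'][200:320,260:420,::-1]
cv2.imwrite('pics/c2.png',cv2.hconcat([cv2.resize(a,(400,480)),cv2.resize(b,(400,300)).copy() if 0 else cv2.copyMakeBorder(cv2.resize(b,(400,300),interpolation=cv2.INTER_CUBIC),0,180,0,0,0)]))
s=get_state();print(s['tool_pos'],s['contact_force'])
E
```

```text
[ 0.51386426 -0.04221001  0.05410076] [ 0.42502118  0.9717862  -0.18956522]
```

View pics/c2.png

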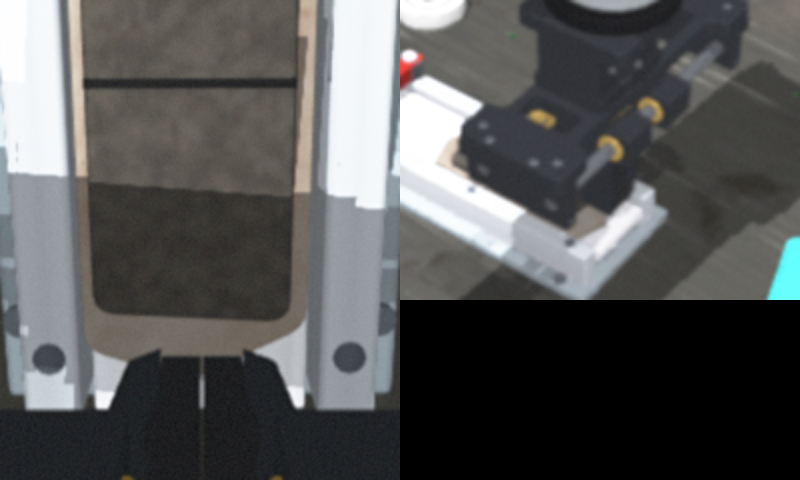

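The left crop shows the tip front edge at crop row 353 (columns 160-243) and the lining's rear edge at row 318. The tips are centred between the rails.

```bash
python3 - <<'E'
from h import *
import pickle
d=pickle.load(open('wrist2.pkl','rb'))
t=np.array([.5139,-.0422]);R=np.array([[-.0747,.9972],[.9972,.0747]])
for k,z,c in(('tipL',.043,(160,353)),('tipR',.043,(243,353)),('linL',.035,(95,316)),('linR',.035,(292,320)),('footc',.03,(200,320)),('railL',.03,(78,250)),('railR',.03,(313,250))):
    p=proj(d,(220+c[0]/2,120+c[1]/2),z)[:2]; print(k,p.round(4),'tool xy',(R@(p-t)).round(4))
E
```

```text
tipL [ 0.5052 -0.033 ] tool xy [ 0.0098 -0.008 ]
tipR [ 0.521  -0.0318] tool xy [0.0098 0.0079]
linL [ 0.4917 -0.0295] tool xy [ 0.0143 -0.0212]
linR [ 0.5309 -0.0275] tool xy [0.0134 0.018 ]
footc [ 0.5127 -0.0308] tool xy [ 0.0115 -0.0003]
railL [ 0.4872 -0.0176] tool xy [ 0.0265 -0.0248]
railR [ 0.5342 -0.0142] tool xy [0.0264 0.0224]
```

Request:
{"method": "send_rows", "body": {"motion": [{"x": 0.2, "y": -0.13, "z": 0.6, "rx": 0, "ry": 0, "rz": 0, "jaw": 0}, {"x": 0, "y": 0, "z": 0.4, "rx": 0, "ry": 0, "rz": 0, "jaw": 0}, {"x": 0, "y": 0, "z": 0.3, "rx": 0, "ry": 0, "rz": 0, "jaw": 0}, {"x": 0, "y": 0, "z": 0.2, "rx": 0, "ry": 0, "rz": 0, "jaw": 0}, {"x": 0, "y": 0, "z": 0, "rx": 0, "ry": 0, "rz": 0, "jaw": 0}]}}

```text
clock: 4.35
tool_pos: [0.5117, -0.0401, 0.0383]
eef_rot: [0.681, 0.733, 0.0, 0.0]
contact_force: [-0.7, 1.2, 10.1]
opening: 0.007
finger_force: 4.8
```

Request:
{"method": "send_rows", "body": {"motion": [{"x": 0, "y": 0, "z": 0.2, "rx": 0, "ry": 0, "rz": 0, "jaw": 0}, {"x": 0, "y": 0, "z": 0.2, "rx": 0, "ry": 0, "rz": 0, "jaw": 0}, {"x": 0, "y": 0, "z": 0.2, "rx": 0, "ry": 0, "rz": 0, "jaw": 0}, {"x": 0, "y": 0, "z": 0.2, "rx": 0, "ry": 0, "rz": 0, "jaw": 0}, {"x": 0, "y": 0, "z": 0, "rx": 0, "ry": 0, "rz": 0, "jaw": 0}]}}

```text
clock: 4.85
tool_pos: [0.5117, -0.0401, 0.0324]
eef_rot: [0.681, 0.733, 0.001, 0.001]
contact_force: [-3.8, 0.5, 28.2]
opening: 0.007
finger_force: 13.9
```

Request:
{"method": "send_rows", "body": {"motion": [{"x": 0.3, "y": 0, "z": 0, "rx": 0, "ry": 0, "rz": 0, "jaw": 0}, {"x": 0.5, "y": 0, "z": 0, "rx": 0, "ry": 0, "rz": 0, "jaw": 0}, {"x": 0.6, "y": 0, "z": 0, "rx": 0, "ry": 0, "rz": 0, "jaw": 0}, {"x": 0.6, "y": 0, "z": 0, "rx": 0, "ry": 0, "rz": 0, "jaw": 0}, {"x": 0.6, "y": 0, "z": 0, "rx": 0, "ry": 0, "rz": 0, "jaw": 0}]}}

```text
clock: 5.35
tool_pos: [0.5123, -0.0235, 0.0326]
eef_rot: [0.684, 0.729, -0.001, 0.006]
contact_force: [0.7, -17.3, 24.7]
opening: 0.004
finger_force: 11.9
```

Request:
{"method": "send_rows", "body": {"motion": [{"x": 0.5, "y": 0, "z": 0, "rx": 0, "ry": 0, "rz": 0, "jaw": 0}, {"x": 0.5, "y": 0, "z": 0, "rx": 0, "ry": 0, "rz": 0, "jaw": 0}, {"x": 0.5, "y": 0, "z": 0, "rx": 0, "ry": 0, "rz": 0, "jaw": 0}, {"x": 0, "y": 0, "z": 0, "rx": 0, "ry": 0, "rz": 0, "jaw": 0}, {"x": 0, "y": 0, "z": 0, "rx": 0, "ry": 0, "rz": 0, "jaw": 0}]}}

```text
clock: 5.85
tool_pos: [0.5115, -0.0076, 0.0326]
eef_rot: [0.684, 0.73, -0.001, 0.006]
contact_force: [0.7, -14.6, 24.3]
opening: 0.004
finger_force: 12.3
```

Request:
{"method": "send_rows", "body": {"motion": [{"x": 0.6, "y": 0, "z": 0.05, "rx": 0, "ry": 0, "rz": 0, "jaw": 0}, {"x": 0.6, "y": 0, "z": 0, "rx": 0, "ry": 0, "rz": 0, "jaw": 0}, {"x": 0.6, "y": 0, "z": 0, "rx": 0, "ry": 0, "rz": 0, "jaw": 0}, {"x": 0.6, "y": 0, "z": 0, "rx": 0, "ry": 0, "rz": 0, "jaw": 0}, {"x": 0.6, "y": 0, "z": 0, "rx": 0, "ry": 0, "rz": 0, "jaw": 0}]}}

```text
clock: 6.35
tool_pos: [0.5096, 0.0192, 0.0327]
eef_rot: [0.685, 0.728, -0.002, 0.007]
contact_force: [1.0, -21.4, 30.7]
opening: 0.004
finger_force: 15.1
```

```bash
python3 - <<'E'
from plant import *
import cv2,pickle
a=snapshot('wrist')['img'][0:360,140:500,::-1];b=snapshot('scene')['img'][190:320,180:340,::-1]
cv2.imwrite('pics/c3.png',cv2.hconcat([cv2.resize(a,(400,400)),cv2.copyMakeBorder(cv2.resize(b,(400,325),interpolation=cv2.INTER_CUBIC),0,75,0,0,0)]))
s=get_state();print(s['tool_pos'],s['contact_force'],s['moment'])
E
```

```text
[0.50955104 0.02052519 0.03266606] [ -0.22599184 -19.66146336  30.13576521] [-4.08622716 -0.08784231  0.01933583]
```

View pics/c3.png

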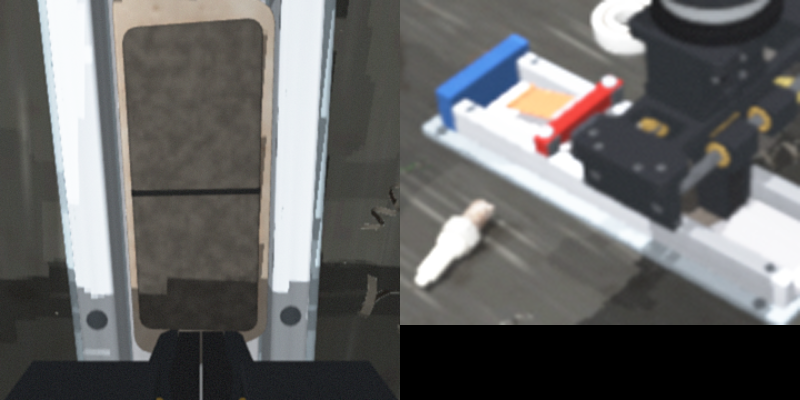

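The tip is tight against the lining's rear face at (205,332). The pad is low between the rails and only slightly yawed, with the bar just ahead, so I'll keep pushing.

Request:
{"method": "send_rows", "body": {"motion": [{"x": 0.5, "y": 0, "z": 0, "rx": 0, "ry": 0, "rz": 0, "jaw": 0}, {"x": 0.5, "y": 0, "z": 0, "rx": 0, "ry": 0, "rz": 0, "jaw": 0}, {"x": 0.5, "y": 0, "z": 0, "rx": 0, "ry": 0, "rz": 0, "jaw": 0}, {"x": 0.5, "y": 0, "z": 0, "rx": 0, "ry": 0, "rz": 0, "jaw": 0}, {"x": 0.5, "y": 0, "z": 0, "rx": 0, "ry": 0, "rz": 0, "jaw": 0}]}}

```text
clock: 6.95
tool_pos: [0.5077, 0.0436, 0.0327]
eef_rot: [0.685, 0.728, -0.002, 0.007]
contact_force: [1.1, -22.7, 31.5]
opening: 0.006
finger_force: 15.8
```

Request:
{"method": "send_rows", "body": {"motion": [{"x": 0.5, "y": 0, "z": 0, "rx": 0, "ry": 0, "rz": 0, "jaw": 0}, {"x": 0.5, "y": 0, "z": 0, "rx": 0, "ry": 0, "rz": 0, "jaw": 0}, {"x": 0.5, "y": 0, "z": 0, "rx": 0, "ry": 0, "rz": 0, "jaw": 0}, {"x": 0.5, "y": 0, "z": 0, "rx": 0, "ry": 0, "rz": 0, "jaw": 0}, {"x": 0.5, "y": 0, "z": 0, "rx": 0, "ry": 0, "rz": 0, "jaw": 0}]}}

```text
clock: 7.45
tool_pos: [0.5057, 0.0681, 0.0328]
eef_rot: [0.686, 0.728, -0.003, 0.007]
contact_force: [0.8, -23.8, 31.6]
opening: 0.01
finger_force: 16.4
```

Request:
{"method": "send_rows", "body": {"motion": [{"x": 0.4, "y": 0, "z": 0, "rx": 0, "ry": 0, "rz": 0, "jaw": 0}, {"x": 0.4, "y": 0, "z": 0, "rx": 0, "ry": 0, "rz": 0, "jaw": 0}, {"x": 0.4, "y": 0, "z": 0, "rx": 0, "ry": 0, "rz": 0, "jaw": 0}, {"x": 0.4, "y": 0, "z": 0, "rx": 0, "ry": 0, "rz": 0, "jaw": 0}, {"x": 0.3, "y": 0, "z": 0, "rx": 0, "ry": 0, "rz": 0, "jaw": 0}]}}

```text
clock: 7.95
tool_pos: [0.5044, 0.0853, 0.0328]
eef_rot: [0.686, 0.727, -0.004, 0.008]
contact_force: [1.5, -28.1, 33.3]
opening: 0.006
finger_force: 17.5
```

Request:
{"method": "send_rows", "body": {"motion": [{"x": 0.2, "y": 0, "z": 0, "rx": 0, "ry": 0, "rz": 0, "jaw": 0}, {"x": 0.2, "y": 0, "z": 0, "rx": 0, "ry": 0, "rz": 0, "jaw": 0}, {"x": 0.2, "y": 0, "z": 0, "rx": 0, "ry": 0, "rz": 0, "jaw": 0}, {"x": 0.2, "y": 0, "z": 0, "rx": 0, "ry": 0, "rz": 0, "jaw": 0}, {"x": 0.2, "y": 0, "z": 0, "rx": 0, "ry": 0, "rz": 0, "jaw": 0}]}}

```text
clock: 8.45
tool_pos: [0.5036, 0.0946, 0.0328]
eef_rot: [0.686, 0.727, -0.004, 0.008]
contact_force: [0.7, -28.2, 33.6]
opening: 0.007
finger_force: 18.7
```

Request:
{"method": "send_rows", "body": {"motion": [{"x": 0.15, "y": 0, "z": 0, "rx": 0, "ry": 0, "rz": 0, "jaw": 0}, {"x": 0.15, "y": 0, "z": 0, "rx": 0, "ry": 0, "rz": 0, "jaw": 0}, {"x": 0.15, "y": 0, "z": 0, "rx": 0, "ry": 0, "rz": 0, "jaw": 0}, {"x": 0, "y": 0, "z": 0, "rx": 0, "ry": 0, "rz": 0, "jaw": 0}, {"x": 0, "y": 0, "z": 0, "rx": 0, "ry": 0, "rz": 0, "jaw": 0}]}}

```text
clock: 8.95
tool_pos: [0.5032, 0.0983, 0.0328]
eef_rot: [0.687, 0.727, -0.004, 0.008]
contact_force: [0.4, -28.3, 34.3]
opening: 0.004
finger_force: 18.9
```

Request:
{"method": "send_rows", "body": {"motion": [{"x": 0.15, "y": 0, "z": 0, "rx": 0, "ry": 0, "rz": 0, "jaw": 0}, {"x": 0.15, "y": 0, "z": 0, "rx": 0, "ry": 0, "rz": 0, "jaw": 0}, {"x": 0.15, "y": 0, "z": 0, "rx": 0, "ry": 0, "rz": 0, "jaw": 0}, {"x": 0, "y": 0, "z": 0, "rx": 0, "ry": 0, "rz": 0, "jaw": 0}, {"x": 0, "y": 0, "z": 0, "rx": 0, "ry": 0, "rz": 0, "jaw": 0}]}}

```text
clock: 9.45
tool_pos: [0.5031, 0.0989, 0.0328]
eef_rot: [0.688, 0.726, -0.006, 0.01]
contact_force: [2.6, -36.2, 33.8]
opening: 0.009
finger_force: 23.1
```

Request:
{"method": "send_rows", "body": {"motion": [{"x": 0.15, "y": 0, "z": 0, "rx": 0, "ry": 0, "rz": 0, "jaw": 0}, {"x": 0.1, "y": 0, "z": 0, "rx": 0, "ry": 0, "rz": 0, "jaw": 0}, {"x": 0, "y": 0, "z": 0, "rx": 0, "ry": 0, "rz": 0, "jaw": 0}, {"x": 0, "y": 0, "z": 0, "rx": 0, "ry": 0, "rz": 0, "jaw": 0}, {"x": 0, "y": 0, "z": 0, "rx": 0, "ry": 0, "rz": 0, "jaw": 0}]}}

```text
clock: 9.95
tool_pos: [0.5031, 0.0992, 0.0328]
eef_rot: [0.689, 0.725, -0.007, 0.011]
contact_force: [2.5, -40.4, 33.7]
opening: 0.003
finger_force: 25.0
```

```bash
python3 - <<'E'
from plant import *
import cv2,pickle
a=snapshot('wrist')['img'][0:360,140:500,::-1];b=snapshot('scene')['img'][190:320,180:340,::-1]
cv2.imwrite('pics/c4.png',cv2.hconcat([cv2.resize(a,(400,400)),cv2.copyMakeBorder(cv2.resize(b,(400,325),interpolation=cv2.INTER_CUBIC),0,75,0,0,0)]))
s=get_state();print(s['tool_pos'],s['contact_force'],s['moment'])
E
```

```text
[0.50310725 0.09922274 0.03281872] [  2.86805266 -39.05444813  33.8794108 ] [-8.68282634 -0.50912873  0.19741747]
```

View pics/c4.png

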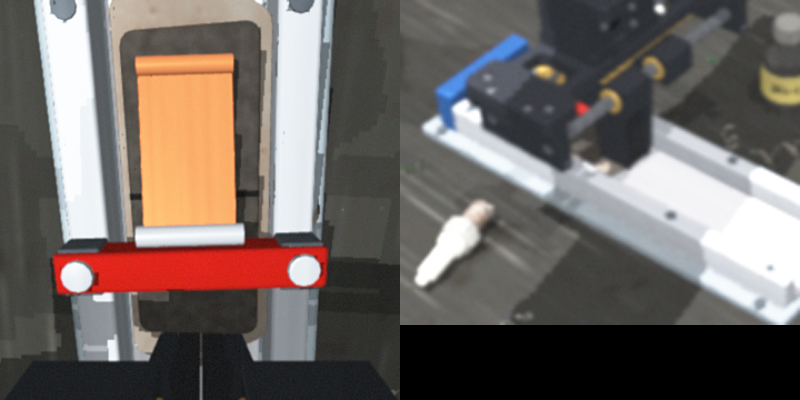

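It's home: the pad has stopped under the bar and leaf, and the force rises without motion. The command leads the tip by about 20 mm, so I'll take out the push first and then lift.

Request:
{"method": "send_rows", "body": {"motion": [{"x": -0.5, "y": 0, "z": 0, "rx": 0, "ry": 0, "rz": 0, "jaw": 0}, {"x": -0.5, "y": 0, "z": 0, "rx": 0, "ry": 0, "rz": 0, "jaw": 0}, {"x": -0.4, "y": 0, "z": 0, "rx": 0, "ry": 0, "rz": 0, "jaw": 0}, {"x": 0, "y": 0, "z": 0, "rx": 0, "ry": 0, "rz": 0, "jaw": 0}, {"x": 0, "y": 0, "z": 0, "rx": 0, "ry": 0, "rz": 0, "jaw": 0}]}}

```text
clock: 10.55
tool_pos: [0.5032, 0.0986, 0.0328]
eef_rot: [0.684, 0.729, -0.001, 0.005]
contact_force: [-0.7, -15.4, 34.8]
opening: 0.001
finger_force: 22.5
```

Request:
{"method": "send_rows", "body": {"motion": [{"x": -0.4, "y": 0, "z": 0, "rx": 0, "ry": 0, "rz": 0, "jaw": 0}, {"x": 0, "y": 0, "z": 0, "rx": 0, "ry": 0, "rz": 0, "jaw": 0}, {"x": 0, "y": 0, "z": -0.2, "rx": 0, "ry": 0, "rz": 0, "jaw": 0}, {"x": 0, "y": 0, "z": -0.2, "rx": 0, "ry": 0, "rz": 0, "jaw": 0}, {"x": 0, "y": 0, "z": -0.2, "rx": 0, "ry": 0, "rz": 0, "jaw": 0}]}}

```text
clock: 11.05
tool_pos: [0.5025, 0.0985, 0.0358]
eef_rot: [0.683, 0.731, -0.001, 0.003]
contact_force: [2.8, -8.4, -1.0]
opening: 0.004
finger_force: 6.4
```

Request:
{"method": "send_rows", "body": {"motion": [{"x": -0.3, "y": 0, "z": -0.3, "rx": 0, "ry": 0, "rz": 0, "jaw": 0}, {"x": -0.3, "y": 0, "z": -1, "rx": 0, "ry": 0, "rz": 0, "jaw": 0}, {"x": -0.5, "y": 0, "z": -3, "rx": 0, "ry": 0, "rz": 0, "jaw": 0}, {"x": -1, "y": 0, "z": -4, "rx": 0, "ry": 0, "rz": 0, "jaw": 0}, {"x": -2, "y": 0, "z": -4, "rx": 0, "ry": 0, "rz": 0, "jaw": 0}]}}

```text
clock: 11.55
tool_pos: [0.5032, 0.0638, 0.1597]
eef_rot: [0.679, 0.734, 0.0, -0.001]
contact_force: [0.5, 1.1, -0.1]
opening: 0.004
finger_force: 0.0
```

Request:
{"method": "send_rows", "body": {"motion": [{"x": -5, "y": 0, "z": -2, "rx": 0, "ry": 0, "rz": 0, "jaw": 0}, {"x": -5, "y": 0, "z": 0, "rx": 0, "ry": 0, "rz": 0, "jaw": 0}, {"x": -5, "y": 0, "z": 0, "rx": 0, "ry": 0, "rz": 0, "jaw": 0}, {"x": -5, "y": 0, "z": 0, "rx": 0, "ry": 0, "rz": 0, "jaw": 0}, {"x": 0, "y": 0, "z": 0, "rx": 0, "ry": 0, "rz": 0, "jaw": 0}]}}

```text
clock: 12.05
tool_pos: [0.5175, -0.1434, 0.1777]
eef_rot: [0.685, 0.728, -0.002, 0.003]
contact_force: [-0.0, -0.3, -1.0]
opening: 0.005
finger_force: 0.0
```

```bash
python3 - <<'E'
from plant import *
import cv2
a=snapshot('top')['img'][190:350,212:372,::-1];b=snapshot('scene')['img'][180:320,180:380,::-1]
cv2.imwrite('pics/c5.png',cv2.hconcat([cv2.resize(a,(400,400),interpolation=cv2.INTER_CUBIC),cv2.copyMakeBorder(cv2.resize(b,(400,280),interpolation=cv2.INTER_CUBIC),0,120,0,0,0)]))
s=get_state();print(s['clock'],s['tool_pos'],s['contact_force'])
E
```

```text
12.15 [ 0.51786061 -0.13492322  0.17713067] [0.2490621  1.09312017 0.05932306]
```

View pics/c5.png

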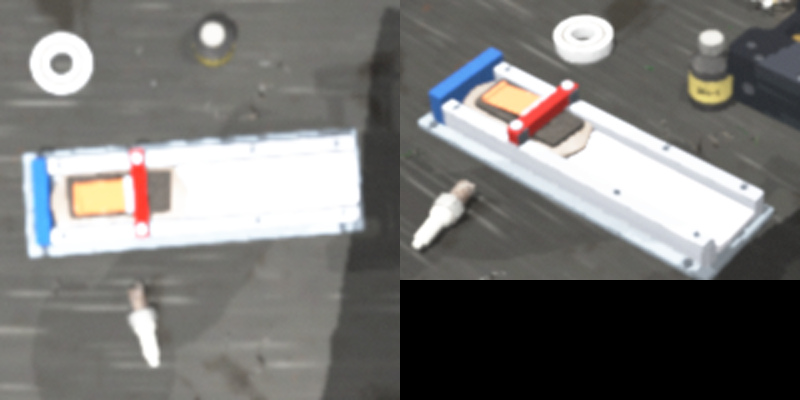

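The pad lies under the bar and leaf, near the blue stop at crop column 50. The bearing, bottle and plug look unmoved. One enlarged check of the front gap.

```bash
python3 - <<'E'
from plant import *
import cv2,pickle
t=snapshot('top');s=snapshot('scene');pickle.dump((t,s),open('f.pkl','wb'))
a=t['img'][245:295,215:290,::-1];b=s['img'][200:260,185:285,::-1]
a=cv2.resize(a,(600,400),interpolation=cv2.INTER_CUBIC)[:,:400];b=cv2.resize(b,(800,480),interpolation=cv2.INTER_CUBIC)[:400,:400]
cv2.imwrite('pics/c6.png',cv2.hconcat([a,b]))
E
```

```text
(no output)
```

View pics/c6.png

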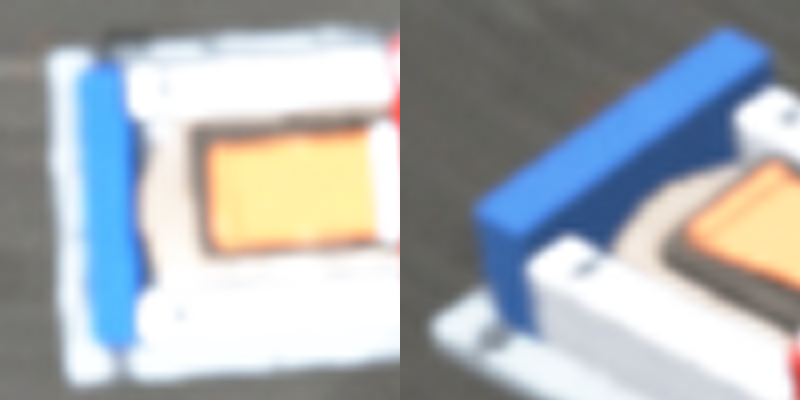

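The front ear's tip covers the foot of the blue stop at (142,205), so they are in contact. Handing in.

```bash
python3 -c "
from plant import *
print(finish_job())"
```

```text
the job is handed in; nothing more can be done
None
```

The brake pad was pressed down, pushed under the red bar and drag spring to the blue end stop, and released. I handed the job in at about 12 s with the arm clear; the pictures show the bearing, spark plug and bottle apparently unmoved, and `finish_job()` returned no verdict.

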